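# Put the hooked locking bar on the supply chest

### The job

Put the locking bar on the two-leaf supply chest: work its hooked end round through the tall eye on the lid, swing the bar across both leaves and lay its slotted end down over the low staple, so that it lies flat on the lid ready for the padlock, and let go. The fittings are only screwed into plywood and do not sit exactly where measured, so feel your way and never force or drop the bar; leave the padlock, jar, glue bottle and bowl where they are.

Things in the scene. Friction and masses are not known exactly. Their poses are not given: they have to be found in the camera images.
- chest: Low plywood supply chest, fixed, 230 x 340 mm (x, y), flat lid top 110 mm above its origin (centre of its underside). The lid is two leaves meeting at its y = 0. On the lid, on a line along the chest's y, stand the tall eye (+y leaf) and the low staple (-y leaf).
- eye_seat (a point): Nominal foot of the tall eye, on the lid top; chest axes. The eye is a rigid arch of square-edged steel strip, 14 mm wide (x), 5 thick, standing across the chest's y: hole 14 mm wide (y), 41 high above the lid, 14 deep; outside 24 x 47 mm. Its foot has long screw holes: it is screwed tight anywhere up to 5.5 mm off this point along the chest's y (unmeasured).
- staple_seat (a point): Nominal foot of the low staple, on the lid top, 192 mm from eye_seat towards the chest's -y. A rigid, square-edged arch of steel strip along the chest's y: 20 mm long, 6 mm thick (x), 18 mm high. Its foot has long screw holes: it is screwed tight anywhere up to 9 mm off this point along the chest's x (unmeasured).
- bar_mid (a point): Centre (10 mm above the underside) of the loose steel locking bar, 0.3 kg, 227 mm long, lying flat on the table at first; the place to grip it. Bar axes: x along it to the hook, z up. Square tube 20 x 20 mm from x = -62 to +53; at +x a 9 mm round rod at half height forms a C-hook; at -x, flush with the underside, a flat tab 5 mm thick, 40 wide, ends at x = -115.
- hook_centre (a point): Centre of the C-hook's arc, at bar x = +85, half-way up; the rod's centre line has radius 22 mm about it, in the bar's x-y plane. From the tube the rod goes round by -y and +x to a rounded tip at +y, pointing back along -x; a 28 mm mouth is left to the tube. In place: bar x along the chest's +y, hook's far end (+x) in the eye, this point 22 mm from the true eye, give or take 2.
- slot (a point): Centre of the slot in the tab, at bar x = -85, on the underside: 10 mm wide (bar y), 34 mm long (bar x), right through the 5 mm tab. In place: the staple stands in it, the bar's underside on the lid.
- padlock: Bystander: closed brass padlock lying on the lid's far edge, 34 x 42 mm body, 16 mm high.
- jar: Bystander: glass jar with a red lid, 72 mm across, 95 mm high, origin under its base.
- glue: Bystander: orange glue bottle, 56 mm across, 150 mm high, origin under its base.
- bowl: Bystander: white bowl, 130 mm across, 50 mm high, origin under its base.
- fittings: The tall eye and the low staple as one set; its axes are the chest's, its origin lies on the lid top between them (eye_seat at its y = +97 mm, staple_seat at -95).
Things that resemble listed ones, but are neither listed nor needed, are in the scene too. There is more than one size of the part that bears bar_mid; the job needs the larger.

How it is judged (in metres and radians):
On the way:
1. the hook is at the eye, below its top, and the bar swung round to lie along the line to the staple (x of hook_centre in the frame of fittings between -0.02 and 0.02 m and y of hook_centre in the frame of fittings between 0.062 and 0.088 m and z of hook_centre in the frame of fittings below 0.038 m and angle between the x axis of bar_mid and the y axis of fittings, either way round below 0.35 rad), for 0.2 s.
At the end, for the whole second after the job is handed in: Bar released, at rest, flat on the lid (within 3 mm, tilt under 3 degrees), its hook through the eye (hook centre under 14 mm above the lid, within 20 mm of the fittings' line), the staple standing in its slot (slot centre within 13 mm across and 9 mm along of staple_seat) (x of slot in the frame of fittings between -0.013 and 0.013 m and y of slot in the frame of fittings between -0.104 and -0.086 m and z of slot in the frame of fittings below 0.003 m and x of hook_centre in the frame of fittings between -0.02 and 0.02 m and z of hook_centre in the frame of fittings below 0.014 m and angle between bar_mid's own z axis and vertical below 0.05 rad and linear speed of bar below 0.01 m/s and contact force between the fingers and bar below 0.1 N); the robot touches nothing.
It fails at once if the bar is forced or knocked against the eye or the staple with more than 20 N (contact force between bar and fittings above 20 N).
It fails at once if the bar is dropped (let go and falling) onto the lid (contact force between the fingers and bar below 0.1 N and linear speed of bar above 0.25 m/s and horizontal distance between hook_centre and eye_seat below 0.06 m).
It fails at once if the padlock, jar, glue bottle or bowl is moved by more than 20 mm (distance of any of padlock, jar, glue, bowl from where it was at the start of the episode above 0.02 m).
It also fails if it takes over 72 s, if anything falls off the work surface, if the arm or the gripper's body presses on something with over 40 N, if the wrist force passes 120 N, or if a joint passes its speed limit or range.

### The arm

A 6-joint arm with a two-finger parallel gripper is mounted at the origin on the work surface. World frame = base frame: x ahead of the robot, y to its left, z up, the work surface at z = 0. Lengths are in mm, angles in rad, forces in N, time in s.
With the tool pointing down it reaches from about 275 to 1000 mm from the base axis. Payload 8.4 kg.
Tool frame: the origin (TCP) lies on the centre line of the jaws, within the pads' length; the fingertips stand 25 mm ahead of it and the grasp point (between the pads) lies 6 mm ahead of it; z points along the fingers, x is the direction in which the jaws open and shut, and the axes are right-handed (so a half turn about z gives the same grasp; the last joint's range is limited). The gripper opens to 85 mm and grips with 20 to 120 N. Pads are 22 mm wide; open, the fingers measure 114 mm over their backs; the gripper's body (76 mm by 85 mm) begins 54 mm behind the grasp point. The pads swing forward as they close: fully open they stand 13 mm farther back than shut.
Start: joints at [-1.219, 0.353, 1.633, -0, 1.155, -0.002], TCP at [216.539, -586.292, 256.281] pointing down, gripper open.
Joint ranges: [-2.63, 2.63], [-0.92, 2.1], [0.06, 2.66], [-1.3, 4.44], [0, 2.69], [-3.02, 3.02]. Speed limits (rad/s): [2.22, 2.22, 2.79, 3.14, 3.14, 3.14].

### API

Orientations are given as [roll, pitch, yaw] about the fixed x, y, z axes, in that order (R = Rz(yaw) Ry(pitch) Rx(roll)).
In Python, from rig import r gives the robot as it stands. The module is installed in compiled form; this text tells all that it offers.
- The arm moves only by the tool jog_arm, never from a script. Its argument "deltas" is a list of rows, each an object with "gripper": the gripper command: -1 is fully open, 1 is shut, values between are in proportion; "translation": the shift along the world's x, y, z in units of 10 cm (1.0 is 10 cm), a list of three; "dr": the turn, a rotation vector about the world's x, y, z in units of pi/2 rad (1.0 is pi/2 rad), a list of three. In form: [{"gripper": gripper, "translation": [x, y, z], "dr": [wx, wy, wz]}, ...]. A call has 1 to 12 rows; each row shifts and turns the commanded pose from where the row before left it; what a row does not reach is not made up. A row lasts 1/12 s, in which the tool goes at most 41.7 mm and 7.16 degrees, less where a joint would pass 70% of its speed; a pose out of reach is approached as far as the arm can. A call with a number of a shift or a turn outside -1 to 1 is refused whole. A call with a gripper value outside its range is refused whole. The fingers move at their own pace and stop on an object; "squeeze" is the grip in N (left out, the last holds). Time passes only in rows, so rows that do not move let the fingers close. It gives the time, the measured TCP pose, the force and the opening at its end, in the units of the state.
- r.sense(): the state, without advancing time (a new reading comes with each control period).
- r.grab_frame(name): name is "side" or "top" or "wrist"; returns the picture (480x640x3 uint8, blue, green, red); there is no depth.
- r.calibration(name): a dict with "mtx" (3x3 intrinsics, pixels), "world_from_camera" (4x4, takes a point from camera to world coordinates). Camera axes: x right, y down, z forward; pixel columns grow to the right and rows downward; lengths in mm; the calibration is good to about 2 mm. A picture is of the moment at which its call begins: read the wrist's pose just before it. calibration takes no time and is no camera call; for the wrist camera it gives the pose at the moment of the call.
- r.sign_off(): hands the job in, once; it reports no verdict.
The state is a dict: "clock": time; "qpos": joint angles; "qvel": joint speeds; "joint_efforts": joint torques, N m; "eef_pos": TCP position; "tcp_rot": TCP orientation; "contact_force": force on the tool from outside, world axes, zero at the start; "wrist_torque": the same for the moment, N m; "opening": opening from 0.0 (shut) to 1.0 (fully open).
Only numpy, scipy, OpenCV 4.12 (cv2) and the standard library are available. Lean on these libraries where they do the work, as an engineer would, in place of code of your own. Each camera call takes 0.05 s, during which the arm holds its last target. There are 200 camera calls.

## Working session

There is one attempt and no reset: what is moved stays moved. The work goes in short steps, Python scripts to look and compute and a tool call to move; the robot and the scene stay as the last step left them, time stands still between calls to the robot, and variables do not carry over. Pictures are saved under pics/ and viewed, about 8 in all and at most 12, crops included, and the job is handed in when it is done.

Besides the shell and the picture viewer there is one more tool, called after "Request:" as name(argument=value, ...), one argument or row to a line, values as JSON. jog_arm: Moves the arm, as the interface text tells. Shifts and turns lie within -1 to 1; 1 stands for 10 cm of shift or pi/2 rad of turn. Its arguments: {"type":"object","properties":{"deltas":{"type":"array"},"squeeze":{"type":"number"}},"required":["deltas"]}

```bash
mkdir -p pics; ls; python3 - <<'E'
from rig import r
import cv2,numpy as np
s=r.sense();print(s)
for n in("side","top","wrist"):
    c=r.calibration(n);print(n,np.round(c["mtx"],1).tolist(),np.round(c["world_from_camera"],3).tolist())
    cv2.imwrite(f"pics/{n}0.png",r.grab_frame(n))
E
```

```text
pics
{'clock': 0.0, 'qpos': array([-1.21939186e+00,  3.53665396e-01,  1.63414488e+00, -7.59365621e-06,
        1.15521464e+00, -2.37849236e-03]), 'qvel': array([ 0.00129633, -0.00012471, -0.00020215,  0.00038012,  0.00066263,
        0.00130924]), 'joint_efforts': array([ 8.27227541e-04, -6.05242181e+01, -3.42076993e+01, -4.56308680e-05,
        9.58556804e-03,  2.46611427e-05]), 'eef_pos': array([ 216.38524114, -585.86389308,  255.54629619]), 'tcp_rot': array([ 3.14158912e+00,  1.43227011e-03, -1.21701030e+00]), 'contact_force': array([-0.03845833,  0.51541695, -0.60140909]), 'wrist_torque': array([-0.00664946,  0.04055039,  0.04628244]), 'opening': 0.9957800654526662}
side [[524.1, 0.0, 323.1], [0.0, 524.1, 241.6], [0.0, 0.0, 1.0]] [[-0.997, -0.048, 0.059, 418.245], [-0.075, 0.466, -0.882, 978.338], [0.014, -0.884, -0.468, 672.614], [0.0, 0.0, 0.0, 1.0]]
top [[436.6, 0.0, 317.0], [0.0, 436.6, 240.8], [0.0, 0.0, 1.0]] [[-0.001, -0.997, 0.079, 422.835], [-1.0, 0.003, 0.028, -99.234], [-0.029, -0.079, -0.996, 1207.006], [0.0, 0.0, 0.0, 1.0]]
wrist [[391.4, 0.0, 317.3], [0.0, 391.4, 240.2], [0.0, 0.0, 1.0]] [[0.347, -0.901, -0.26, 281.83], [-0.938, -0.334, -0.094, -561.948], [-0.002, 0.276, -0.961, 371.958], [0.0, 0.0, 0.0, 1.0]]
```

View pics/top0.png

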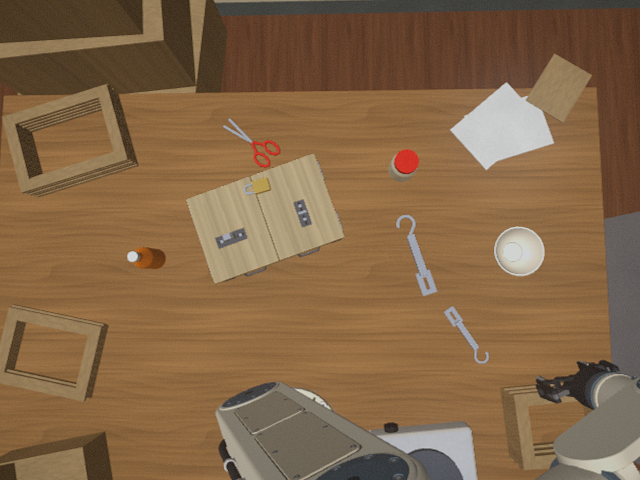

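View pics/side0.png

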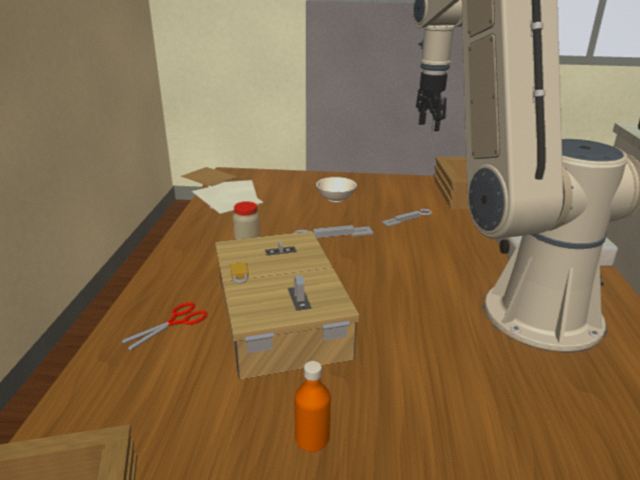

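Top view: the larger bar runs from the hook at (405,222) to the tab at (428,290), about 220 mm. The look-alike at (452,312)–(482,358) is only about 150 mm. The tall eye is at about (231,238) and the staple at (303,212). I'll crop to confirm and measure from the top.

```bash
cat > h.py <<'E'
import numpy as np,cv2
def ray(c,p):
    u,v=p;M=np.array(c["world_from_camera"]);d=M[:3,:3]@np.linalg.solve(np.array(c["mtx"]),[u,v,1.]);return M[:3,3],d
def plane(c,p,z):
    o,d=ray(c,p);return (o+d*(z-o[2])/d[2])[:2]
def proj(c,P):
    M=np.linalg.inv(np.array(c["world_from_camera"]));q=np.array(c["mtx"])@(M[:3,:3]@np.array(P,float)+M[:3,3]);return q[:2]/q[2]
E
python3 - <<'E'
from rig import r
from h import *
im=cv2.imread("pics/top0.png");c=r.calibration("top")
h=cv2.cvtColor(im,cv2.COLOR_BGR2HSV)
m=((h[...,0]>100)&(h[...,0]<130)&(h[...,1]>15)).astype(np.uint8)*255
m[:, :]=cv2.morphologyEx(m,cv2.MORPH_CLOSE,np.ones((3,3)))
n,l,st,ce=cv2.connectedComponentsWithStats(m)
for i in range(1,n):
    x,y,w,hh,a=st[i]
    if a>40 and 180<x<520 and 140<y<380:
        rr=cv2.minAreaRect(np.argwhere(l==i)[:,::-1].astype(np.float32));print(st[i],rr,plane(c,rr[0],10),plane(c,rr[0],110))
for n,p in dict(A=(187,200),B=(314,154),C=(343,236),D=(216,282)).items():print(n,plane(c,p,110))
a=cv2.resize(im[140:300,180:320],None,fx=4,fy=4,interpolation=2)[:600]
b=cv2.resize(im[205:370,385:500],None,fx=3.6,fy=3.6,interpolation=2)[:600]
o=np.zeros((600,800,3),np.uint8)
a=cv2.resize(im[145:290,180:350],(400,341),interpolation=2);o[:341,:400]=a
b=cv2.resize(im[205:370,385:500],(400,574),interpolation=2);o[:574,400:]=b
cv2.imwrite("pics/crop1.png",o)
E
```

```text
[397 215  39  80 586] ((415.5000305175781, 254.0), (81.90298461914062, 16.76007080078125), 71.56504821777344) [ 480.65652432 -333.83601049] [ 475.82598986 -314.236939  ]
[217 234  14  14  78] ((223.876708984375, 240.17124938964844), (10.065539360046387, 14.396060943603516), 69.44395446777344) [520.18616118 192.83058466] [512.05325137 168.43100298]
[445 307  43  56 332] ((465.6999816894531, 335.5999450683594), (64.19998931884766, 13.199997901916504), 53.13010025024414) [ 261.56721771 -463.45481963] [ 275.03978905 -433.02716497]
A [615.63773075 265.2059941 ]
B [732.85349839 -60.47450097]
C [ 521.62770971 -133.50925867]
D [406.38056478 186.70990107]
```

View pics/crop1.png

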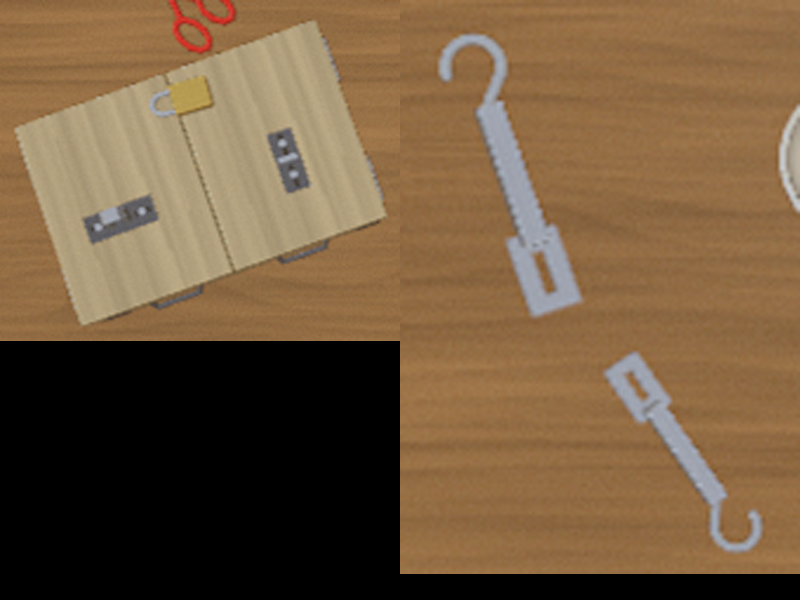

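The crop confirms the larger bar at top (405–435, 215–295), hook tip to image-left (bar +y), so it lies z-up. The tall eye is on the left leaf and the staple on the right. Moving over the bar.

Request:
jog_arm(
  deltas=[
    {"gripper":-1,"translation":[0.28,0.27,-0.06],"dr":[0,0,0]},
    {"gripper":-1,"translation":[0.28,0.27,-0.06],"dr":[0,0,0]},
    {"gripper":-1,"translation":[0.28,0.27,-0.06],"dr":[0,0,0]},
    {"gripper":-1,"translation":[0.28,0.27,-0.06],"dr":[0,0,0]},
    {"gripper":-1,"translation":[0.28,0.27,-0.06],"dr":[0,0,0]},
    {"gripper":-1,"translation":[0.28,0.27,-0.06],"dr":[0,0,0]},
    {"gripper":-1,"translation":[0.28,0.27,-0.06],"dr":[0,0,0]},
    {"gripper":-1,"translation":[0.28,0.27,-0.06],"dr":[0,0,0]},
    {"gripper":-1,"translation":[0.28,0.27,-0.06],"dr":[0,0,0]},
    {"gripper":-1,"translation":[0,0,0],"dr":[0,0,0]},
    {"gripper":-1,"translation":[0,0,0],"dr":[0,0,0]},
  ],
  squeeze=80,
)

```text
clock: 1.07
eef_pos: [469.6, -341.5, 201.6]
tcp_rot: [3.141, 0.001, -1.213]
contact_force: [-0.0, -1.1, 0.6]
opening: 1.001
```

```bash
python3 - <<'E'
from rig import r
from h import *
s=r.sense();print(s["eef_pos"],s["tcp_rot"],s["clock"],s["qpos"])
c=r.calibration("wrist");im=r.grab_frame("wrist");cv2.imwrite("pics/w1.png",im)
h=cv2.cvtColor(im,cv2.COLOR_BGR2HSV)
m=((h[...,0]>100)&(h[...,0]<130)&(h[...,1]>15)&(h[...,2]>100)).astype(np.uint8)*255
n,l,st,ce=cv2.connectedComponentsWithStats(m)
for i in range(1,n):
    if st[i][4]>300:print(st[i],ce[i],plane(c,ce[i],10))
E
```

```text
[ 469.55593134 -341.54617893  201.62876993] [ 3.14091938e+00  9.72142351e-04 -1.21334199e+00] 1.0667 [-6.31435239e-01  3.43385558e-01  1.78091826e+00 -3.30715261e-05
  1.01847102e+00  5.81923791e-01]
[ 287   47   66  279 6612] [316.12825166 215.08862674] [ 471.09555356 -339.68919826]
[ 330  376   40   47 1023] [349.1827957  397.18963832] [ 320.50551354 -428.59190245]
```

View pics/w1.png

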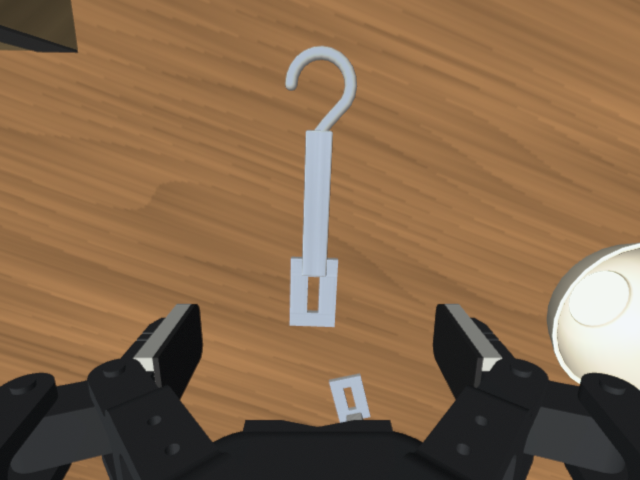

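Wrist view: tube's top corners at (306,131),(331,131) and (303,275),(327,275), tab end corners at (290,326),(335,326), hook at top with its tip left.

```bash
python3 - <<'E'
from rig import r
from h import *
c=r.calibration("wrist")
a=plane(c,(318.5,131),20);b=plane(c,(315.2,275),20);t=plane(c,(313,326),5);hk=plane(c,(320.5,46.5),10)
print(a,b,t,hk)
for p in(a,b):
  d=p-t;print(np.hypot(*d),np.degrees(np.arctan2(d[1],d[0])))
d=hk-t;print(np.hypot(*d),np.degrees(np.arctan2(d[1],d[0])))
d=a-b;u=d/np.hypot(*d);print(np.hypot(*d),np.degrees(np.arctan2(u[1],u[0])),"mid from a",a-53*u,"from b",b+62*u)
E
```

```text
[ 532.02514988 -319.8555022 ] [ 425.349365  -356.8485109] [ 373.79457841 -373.78976109] [ 587.14250066 -300.81225019]
167.17002730513755 18.822120805915056
54.266951076190374 18.190871580405943
225.48404162114102 18.883698498693878
112.90795264491337 19.12551341120229 mid from a [ 481.95058501 -337.22035043] from b [ 483.92715786 -336.53491486]
```

Request:
jog_arm(
  deltas=[
    {"gripper":-1,"translation":[0.13,0.045,-0.35],"dr":[0,0,-0.018]},
    {"gripper":-1,"translation":[0,0,-0.38],"dr":[0,0,0]},
    {"gripper":-1,"translation":[0,0,-0.38],"dr":[0,0,0]},
    {"gripper":-1,"translation":[0,0,-0.35],"dr":[0,0,0]},
    {"gripper":-1,"translation":[0,0,-0.2],"dr":[0,0,0]},
    {"gripper":-1,"translation":[0,0,-0.08],"dr":[0,0,0]},
    {"gripper":-1,"translation":[0,0,0],"dr":[0,0,0]},
    {"gripper":-1,"translation":[0,0,0],"dr":[0,0,0]},
    {"gripper":0.4,"translation":[0,0,0],"dr":[0,0,0]},
    {"gripper":0.4,"translation":[0,0,0],"dr":[0,0,0]},
    {"gripper":0.4,"translation":[0,0,0],"dr":[0,0,0]},
    {"gripper":0.4,"translation":[0,0,0],"dr":[0,0,0]},
  ],
  squeeze=80,
)

```text
clock: 2.12
eef_pos: [482.1, -339.2, 29.4]
tcp_rot: [-3.141, -0.001, -1.245]
contact_force: [0.5, -0.5, -0.1]
opening: 0.455
```

Request:
jog_arm(
  deltas=[
    {"gripper":1,"translation":[0,0,0],"dr":[0,0,0]},
    {"gripper":1,"translation":[0,0,0],"dr":[0,0,0]},
    {"gripper":1,"translation":[0,0,0],"dr":[0,0,0]},
    {"gripper":1,"translation":[0,0,0],"dr":[0,0,0]},
    {"gripper":1,"translation":[0,0,0],"dr":[0,0,0]},
    {"gripper":1,"translation":[0,0,0],"dr":[0,0,0]},
  ],
  squeeze=80,
)

```text
clock: 2.62
eef_pos: [481.8, -338.7, 29.2]
tcp_rot: [-3.141, -0.0, -1.245]
contact_force: [-1.5, 1.8, 8.3]
opening: 0.21
```

Request:
jog_arm(
  deltas=[
    {"gripper":1,"translation":[0,0,0.1],"dr":[0,0,0]},
    {"gripper":1,"translation":[0,0,0.25],"dr":[0,0,0]},
    {"gripper":1,"translation":[0,0,0.35],"dr":[0,0,0]},
    {"gripper":1,"translation":[0,0,0.35],"dr":[0,0,0]},
    {"gripper":1,"translation":[0,0,0.35],"dr":[0,0,0]},
    {"gripper":1,"translation":[0,0,0.35],"dr":[0,0,0]},
    {"gripper":1,"translation":[0,0,0.35],"dr":[0,0,0]},
    {"gripper":1,"translation":[0,0,0],"dr":[0,0,0]},
  ],
)

```text
clock: 3.28
eef_pos: [484.2, -340.6, 246.0]
tcp_rot: [-3.135, -0.009, -1.245]
contact_force: [2.1, -1.3, -2.5]
opening: 0.213
```

```bash
python3 - <<'E'
from rig import r
from h import *
s=r.sense();print(s["eef_pos"],s["tcp_rot"],s["contact_force"],s["opening"])
c=r.calibration("top");im=cv2.imread("pics/top0.png")
e=plane(c,(227,236.4),157);st=plane(c,(180+288*.425,145+160*.4252),128);pe=plane(c,(180+121*.425,145+218*.4252),112);ps=plane(c,(180+288*.425,145+160*.4252),112)
print(e,st,pe,ps)
for p,q in((pe,ps),):
  d=p-q;print(np.hypot(*d),np.degrees(np.arctan2(d[1],d[0]))-90)
for n,p in dict(A=(187,200),B=(314,154),C=(343,236),D=(216,282)).items():print(n,plane(c,p,110))
o=np.zeros((480,720,3),np.uint8)
E
```

```text
[ 484.18562253 -340.60795507  245.96516428] [-3.13534617 -0.00861898 -1.24514868] [ 2.09790532 -1.31926928 -2.50119648] 0.21253669125067604
[517.40036864 149.47156309] [577.8991615  -32.09297215] [518.12473399 148.80077909] [580.19852825 -31.09737537]
190.30633701815896 19.0369761942476
A [615.63773075 265.2059941 ]
B [732.85349839 -60.47450097]
C [ 521.62770971 -133.50925867]
D [406.38056478 186.70990107]
```

Request:
jog_arm(
  deltas=[
    {"gripper":1,"translation":[-0.02,0.2,0],"dr":[0,0,0]},
    {"gripper":1,"translation":[-0.02,0.4,0],"dr":[0,0,0]},
    {"gripper":1,"translation":[-0.02,0.4,0],"dr":[0,0,0]},
    {"gripper":1,"translation":[-0.02,0.4,0],"dr":[0,0,0]},
    {"gripper":1,"translation":[-0.02,0.4,0],"dr":[0,0,0]},
    {"gripper":1,"translation":[-0.02,0.4,0],"dr":[0,0,0]},
    {"gripper":1,"translation":[-0.02,0.4,0],"dr":[0,0,0]},
    {"gripper":1,"translation":[-0.02,0.4,0],"dr":[0,0,0]},
    {"gripper":1,"translation":[-0.02,0.4,0],"dr":[0,0,0]},
    {"gripper":1,"translation":[-0.02,0.4,0],"dr":[0,0,0]},
    {"gripper":1,"translation":[-0.02,0.4,0],"dr":[0,0,0]},
    {"gripper":1,"translation":[0,0.2,0],"dr":[0,0,0]},
  ],
)

```text
clock: 4.28
eef_pos: [458.3, 104.6, 238.0]
tcp_rot: [3.141, 0.001, -1.244]
contact_force: [0.7, -0.4, -3.0]
opening: 0.205
```

Request:
jog_arm(
  deltas=[
    {"gripper":1,"translation":[0,0,0],"dr":[0,0,0]},
    {"gripper":1,"translation":[0,0,0],"dr":[0,0,0]},
    {"gripper":1,"translation":[0,0,0],"dr":[0,0,0]},
    {"gripper":1,"translation":[0,0,0],"dr":[0,0,0]},
  ],
)

```text
clock: 4.62
eef_pos: [459.3, 100.3, 238.0]
tcp_rot: [3.141, -0.0, -1.246]
contact_force: [-0.4, 1.1, -2.7]
opening: 0.208
```

```bash
python3 - <<'E'
from rig import r
from h import *
s=r.sense();print(s["eef_pos"],s["tcp_rot"],s["contact_force"],s["opening"],s["qpos"])
cv2.imwrite("pics/w2.png",r.grab_frame("wrist"))
E
```

```text
[459.27762134 100.30958622 238.0402969 ] [ 3.14089221e+00 -1.92149499e-04 -1.24612540e+00] [-0.39313083  1.12841522 -2.70046842] 0.20772547464443608 [ 2.12022086e-01  1.31090138e-01  1.97254649e+00 -3.12946300e-04
  1.03863045e+00  1.45830643e+00]
```

View pics/w2.png

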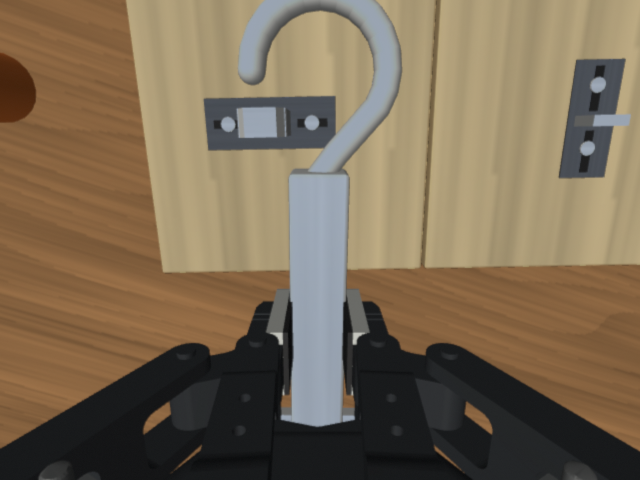

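Wrist view with the bar held: eye top face at about (240–278,107–137), its plate at (205–335,97–150), staple top at about (593–630,115–125) with its plate at (560–624,59–178). Hook tip at (252,82), tube end at (290–348,171).

```bash
python3 - <<'E'
from rig import r
from h import *
c=r.calibration("wrist");s=r.sense();T=s["eef_pos"][:2];print(np.round(c["world_from_camera"][:3,3],1))
im=cv2.imread("pics/w2.png");g=cv2.cvtColor(im,cv2.COLOR_BGR2GRAY)
print("row122",g[122,200:340].tolist());print("col258",g[90:155,258].tolist());print("row120",g[120,565:640].tolist());
print("hook row68",[i for i in range(225,415) if abs(int(g[68,i])-int(g[68,i-1]))>12])
z=T is not None and s["eef_pos"][2]-29.2
P=lambda u,v,z:plane(c,(u,v),z)
tl,tr=P(291,172,z+20),P(348,171,z+20);tip=P(253.5,70,z+10);rt=P(387,70,z+10)
e=[P(*p,157) for p in((240,107),(278,107),(277,137),(239,137))]
stp=[P(593,120,128),P(630,120,128)];ed=[P(163,271,110),P(640,264.5,110)]
y=s["tcp_rot"][2]+np.pi/2;B=np.array([[np.cos(y),np.sin(y)],[-np.sin(y),np.cos(y)]])
f=lambda p:np.round(B@(np.array(p)-T),1)
print("bar yaw",np.degrees(y));print("tube end",f(tl),f(tr),"tip",f(tip),"rt",f(rt));print("eye",[f(p) for p in e],np.mean(e,0));print("staple",[f(p) for p in stp],np.mean(stp,0));
d=ed[1]-ed[0];print("front edge ang",np.degrees(np.arctan2(d[1],d[0]))+90)
pl=[P(*p,111.5) for p in((576,60),(624,59),(604,178),(560,178))];print("staple plate",[f(p) for p in pl],f(np.mean(pl,0)))
pl=[P(*p,111.5) for p in((205,99),(335,96),(335,148),(208,150))];print("eye plate",[f(p) for p in pl],f(np.mean(pl,0)))
print("screws",f(P(228,124,113)),f(P(312,123,113)),f(P(598,85,113)),f(P(587.5,148,113)))
l=np.mean(e,0)-np.mean(stp,0);print(np.hypot(*l),np.degrees(np.arctan2(l[1],l[0]))-90)
E
```

```text
[525.5 122.4 354.4]
row122 [161, 161, 161, 158, 150, 123, 85, 77, 77, 78, 77, 76, 74, 62, 40, 35, 36, 36, 36, 39, 67, 121, 159, 163, 163, 163, 163, 163, 162, 162, 162, 162, 162, 158, 133, 68, 53, 100, 155, 154, 152, 152, 153, 158, 163, 164, 163, 164, 164, 164, 164, 164, 163, 164, 164, 164, 163, 164, 164, 164, 164, 164, 163, 164, 164, 164, 164, 164, 164, 164, 164, 164, 164, 164, 163, 155, 121, 91, 89, 88, 88, 88, 88, 94, 115, 128, 83, 58, 56, 57, 66, 76, 78, 78, 78, 78, 73, 55, 38, 35, 35, 36, 35, 48, 99, 162, 168, 168, 168, 168, 168, 168, 168, 168, 168, 167, 167, 167, 150, 80, 40, 34, 35, 35, 35, 35, 39, 56, 76, 79, 78, 79, 78, 78, 82, 107, 148, 152, 152, 151]
col258 [155, 155, 155, 154, 155, 154, 141, 103, 82, 77, 77, 77, 76, 76, 76, 76, 88, 124, 160, 162, 161, 161, 162, 164, 164, 164, 163, 164, 163, 163, 164, 164, 164, 163, 164, 164, 164, 164, 165, 164, 165, 164, 164, 165, 166, 166, 160, 131, 86, 78, 77, 77, 76, 76, 76, 76, 76, 77, 84, 114, 150, 154, 154, 154, 154]
row120 [159, 144, 82, 74, 77, 77, 78, 78, 78, 82, 93, 94, 93, 94, 94, 94, 94, 94, 93, 94, 94, 94, 93, 94, 94, 94, 94, 
[... 265 characters left out ...]
 373, 374, 375, 400, 402, 403]
bar yaw 18.577917683856874
tube end [56.2  8.4] [56.5 -9.7] tip [87.4 20.5] rt [ 87.5 -22.3]
eye [array([79.2, 37. ]), array([79.2, 18.9]), array([65.3, 19.7]), array([65.3, 38.3])] [518.79287219 150.18882887]
staple [array([  73.9, -152.4]), array([  73.9, -172.8])] [581.24253175 -30.36828375]
front edge ang 19.464572275991557
staple plate [array([ 106.9, -147.4]), array([ 107.4, -174.6]), array([  40., -177.]), array([  39.9, -149.8])] [  73.6 -162.2]
eye plate [array([85.7, 65.8]), array([ 87.5, -10.2]), array([ 57.9, -10.6]), array([56.6, 66.3])] [71.9 27.8]
screws [71.7 52.9] [72.3  3.2] [  93.4 -161.6] [  58.1 -162.3]
191.05190628676564 19.079072877716158
```

The eye's top is partly bevelled, so I'll put the camera straight over it for a symmetric reading.

Request:
jog_arm(
  deltas=[
    {"gripper":1,"translation":[-0.05,0.15,0],"dr":[0,0,0.01]},
    {"gripper":1,"translation":[-0.05,0.14,0],"dr":[0,0,0]},
    {"gripper":1,"translation":[0,0,0],"dr":[0,0,0]},
    {"gripper":1,"translation":[0,0,0],"dr":[0,0,0]},
    {"gripper":1,"translation":[0,0,0],"dr":[0,0,0]},
    {"gripper":1,"translation":[0,0,0],"dr":[0,0,0]},
  ],
)

```text
clock: 5.17
eef_pos: [449.8, 129.4, 238.3]
tcp_rot: [-3.142, -0.0, -1.23]
contact_force: [0.4, 0.4, -2.4]
opening: 0.208
```

```bash
python3 - <<'E'
from rig import r
from h import *
s=r.sense();print(s["eef_pos"],s["tcp_rot"])
a=r.grab_frame("wrist");cv2.imwrite("pics/w3.png",a)
b=r.grab_frame("side");cv2.imwrite("pics/side3.png",b)
o=np.zeros((600,800,3),np.uint8)
o[:,:400]=cv2.resize(a[40:190,260:360],(400,600),interpolation=2)
o[:,400:]=cv2.resize(b[240:340,265:331],(400,600),interpolation=2)
cv2.imwrite("pics/crop3.png",o)
E
```

```text
[449.76902751 129.4210146  238.28283424] [-3.14158997e+00 -2.37217873e-04 -1.23044518e+00]
```

View pics/crop3.png

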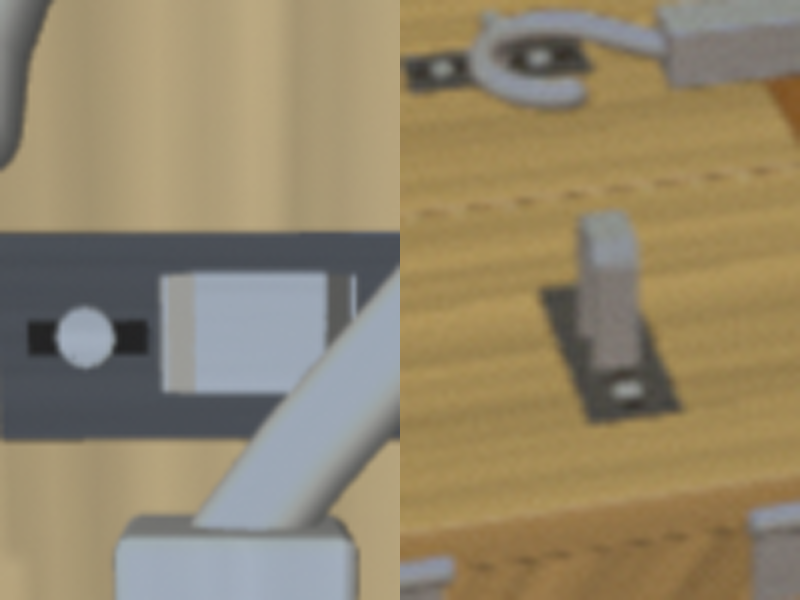

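Left crop: eye flat top at px 308.8–341.8, outer edges 300.5–348, rows 108–138. Right crop (side view): the eye stands off-centre on its plate.

```bash
cat >> h.py <<'E'
def fr(yaw,T):
    B=np.array([[np.cos(yaw),np.sin(yaw)],[-np.sin(yaw),np.cos(yaw)]]);T=np.array(T)
    return (lambda p:B@(np.array(p)-T)),(lambda q:B.T@np.array(q)+T)
E
python3 - <<'E'
from rig import r
from h import *
c=r.calibration("wrist");s=r.sense();T=s["eef_pos"][:2];y=s["tcp_rot"][2]+np.pi/2
P=lambda u,v,z:plane(c,(u,v),z)
f,g=fr(y,T)
e1=(P(308.75,123,157)+P(341.75,123,157))/2;e2=(P(300.5,123,150)+P(348,123,150))/2
print("eye",e1,e2,"tool",f(e1),f(e2), "z?",np.linalg.norm(P(300.5,123,150)-P(348,123,150)))
E=(e1+e2)/2;S=np.array([581.24,-30.37]);yc=np.radians(19.4)
cf,cg=fr(yc,E);print("staple in chest axes about eye",cf(S))
print("hook now in eye-chest",cf(g([87.8,-.9])),"bar-chest yaw deg",np.degrees(y-yc))
E
```

```text
eye [518.77207877 150.04093744] [518.72313941 150.41378039] tool [71.8829677  -3.77575722] [71.96131495 -3.40796836] z? 23.78909492874752
staple in chest axes about eye [  -1.04318409 -191.10106419]
hook now in eye-chest [15.87297376  2.72051933] bar-chest yaw deg 0.10342394020697046
```

Request:
jog_arm(
  deltas=[
    {"gripper":1,"translation":[0.05,-0.11,0],"dr":[0,0,0]},
    {"gripper":1,"translation":[0.05,-0.12,0],"dr":[0,0,0]},
    {"gripper":1,"translation":[0,0,-0.2],"dr":[0,0,0]},
    {"gripper":1,"translation":[0,0,-0.2],"dr":[0,0,0]},
    {"gripper":1,"translation":[0,0,0],"dr":[0,0,0]},
    {"gripper":1,"translation":[0,0,0],"dr":[0,0,0]},
    {"gripper":1,"translation":[0,0,0],"dr":[0,0,0]},
    {"gripper":1,"translation":[0,0,0],"dr":[0,0,0]},
  ],
)

```text
clock: 5.93
eef_pos: [460.3, 107.4, 199.4]
tcp_rot: [-3.14, -0.0, -1.23]
contact_force: [-0.0, 0.1, -2.7]
opening: 0.213
```

```bash
python3 - <<'E'
from rig import r
from h import *
s=r.sense();print(s["eef_pos"],s["tcp_rot"],s["contact_force"])
cv2.imwrite("pics/w4.png",r.grab_frame("wrist")[:330])
y=s["tcp_rot"][2]+np.pi/2;f,g=fr(y,s["eef_pos"][:2]);cf,cg=fr(np.radians(19.4),[518.75,150.2]);print(cf(g([87.8,-.9])))
E
```

```text
[460.27615776 107.37726246 199.38455409] [-3.13992614e+00 -1.91322699e-04 -1.22950755e+00] [-0.01043572  0.06907907 -2.67230509]
[ 18.42420472 -21.63202319]
```

View pics/w4.png

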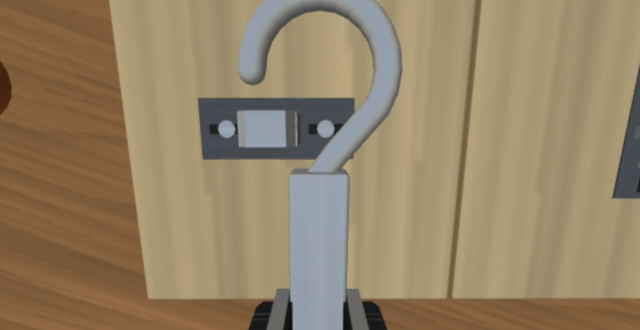

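The eye (237–297,108–147) sits in the hook's mouth, with the tip at (252,82). One numeric check on this nearer view before lowering.

```bash
python3 - <<'E'
from rig import r
from h import *
im=cv2.imread("pics/w4.png");g=cv2.cvtColor(im,cv2.COLOR_BGR2GRAY)
for row in(120,128,136):print(row,[(i,int(g[row,i])) for i in range(230,305) if abs(int(g[row,i])-int(g[row,i-1]))>10])
print("col265",[(i,int(g[i,265])) for i in range(92,165) if abs(int(g[i,265])-int(g[i-1,265]))>10])
c=r.calibration("wrist");s=r.sense();T=s["eef_pos"];f,_=fr(s["tcp_rot"][2]+np.pi/2,T[:2]);P=lambda u,v,z:np.round(f(plane(c,(u,v),z)),1)
print("tip",P(253.5,70,T[2]-19.2),"rt",P(387.5,70,T[2]-19.2));
for a in((246,128,157),(286,128,157),(237,128,150),(297,128,150),(266,110,157),(266,147,157)):print(a,P(*a))
E
```

```text
120 [(237, 113), (238, 152), (285, 125), (286, 90), (294, 96), (295, 122), (297, 86), (298, 58)]
128 [(234, 141), (235, 73), (236, 44), (237, 82), (238, 142), (285, 131), (286, 91), (295, 109), (296, 120), (297, 84), (298, 57)]
136 [(231, 114), (232, 80), (237, 86), (238, 123), (239, 153), (285, 144), (286, 94), (295, 118), (296, 140), (297, 90), (298, 62), (301, 72)]
col265 [(97, 131), (98, 82), (109, 86), (110, 121), (111, 154), (146, 149), (147, 111), (148, 78), (158, 87), (159, 118), (160, 146)]
tip [87.5 20.5] rt [ 87.5 -22.5]
(246, 128, 157) [69.6 27.9]
(286, 128, 157) [69.7 12.3]
(237, 128, 150) [69.6 32.7]
(297, 128, 150) [69.7  8.3]
(266, 110, 157) [76.3 19.8]
(266, 147, 157) [62.4 20.3]
```

Request:
jog_arm(
  deltas=[
    {"gripper":1,"translation":[0,0,-0.08],"dr":[0,0,0]},
    {"gripper":1,"translation":[0,0,-0.08],"dr":[0,0,0]},
    {"gripper":1,"translation":[0,0,-0.08],"dr":[0,0,0]},
    {"gripper":1,"translation":[0,0,0],"dr":[0,0,0]},
    {"gripper":1,"translation":[0,0,0],"dr":[0,0,0]},
  ],
)

```text
clock: 6.4
eef_pos: [458.9, 107.1, 173.5]
tcp_rot: [3.14, 0.0, -1.23]
contact_force: [-0.2, 0.3, -2.5]
opening: 0.21
```

Request:
jog_arm(
  deltas=[
    {"gripper":1,"translation":[0,0,-0.07],"dr":[0,0,0]},
    {"gripper":1,"translation":[0,0,-0.07],"dr":[0,0,0]},
    {"gripper":1,"translation":[0,0,0],"dr":[0,0,0]},
    {"gripper":1,"translation":[0,0,0],"dr":[0,0,0]},
    {"gripper":1,"translation":[0,0,0],"dr":[0,0,0]},
  ],
)

```text
clock: 6.82
eef_pos: [459.6, 107.2, 160.2]
tcp_rot: [3.141, 0.0, -1.23]
contact_force: [-0.2, 0.2, -3.5]
opening: 0.209
```

Lowered freely around the eye. Now threading the tip along chest −x.

Request:
jog_arm(
  deltas=[
    {"gripper":1,"translation":[-0.04,-0.014,0.01],"dr":[0,0,0]},
    {"gripper":1,"translation":[-0.04,-0.014,0],"dr":[0,0,0]},
    {"gripper":1,"translation":[0,0,0],"dr":[0,0,0]},
    {"gripper":1,"translation":[0,0,0],"dr":[0,0,0]},
  ],
)

```text
clock: 7.15
eef_pos: [451.2, 104.3, 161.5]
tcp_rot: [-3.141, -0.0, -1.23]
contact_force: [0.2, 1.0, -2.7]
opening: 0.21
```

Request:
jog_arm(
  deltas=[
    {"gripper":1,"translation":[-0.03,-0.011,0],"dr":[0,0,0]},
    {"gripper":1,"translation":[-0.03,-0.011,0],"dr":[0,0,0]},
    {"gripper":1,"translation":[0,0,0],"dr":[0,0,0]},
    {"gripper":1,"translation":[0,0,0],"dr":[0,0,0]},
  ],
)

```text
clock: 7.48
eef_pos: [445.3, 102.1, 161.3]
tcp_rot: [3.142, -0.0, -1.23]
contact_force: [0.4, -0.1, -2.9]
opening: 0.212
```

```bash
python3 - <<'E'
from rig import r
from h import *
s=r.sense();print(s["eef_pos"],s["tcp_rot"],s["contact_force"])
a=r.grab_frame("wrist");b=r.grab_frame("side");cv2.imwrite("pics/side5.png",b)
o=np.zeros((600,800,3),np.uint8)
o[:,:400]=cv2.resize(a[0:270,180:360],(400,600),interpolation=2)
o[:,400:]=cv2.resize(b[240:340,265:331],(400,600),interpolation=2)
cv2.imwrite("pics/crop5.png",o)
E
```

```text
[445.32665949 102.11130852 161.29330977] [ 3.14150880e+00 -2.19408374e-05 -1.22958443e+00] [ 0.42008742 -0.11449747 -2.8798413 ]
```

View pics/crop5.png

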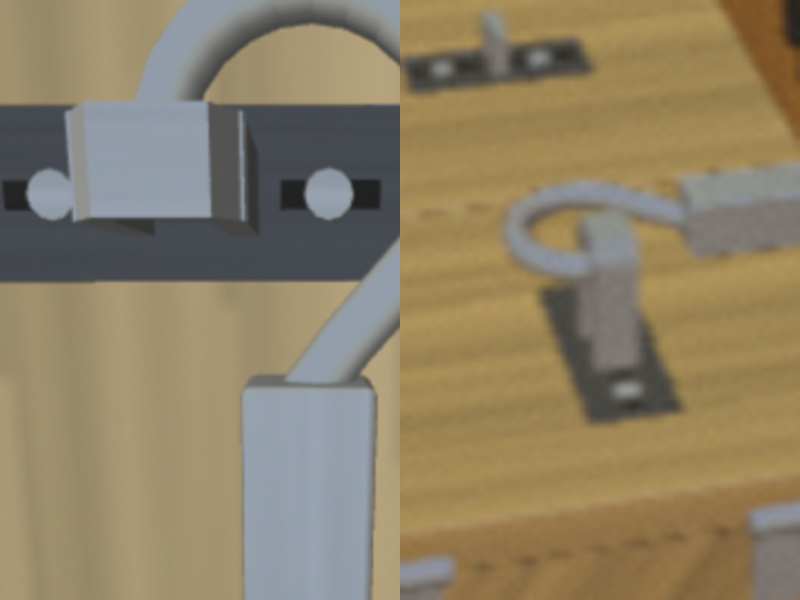

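The tip is inside the eye with no contact. Computing the swing about the hook centre.

```bash
cat > path.py <<'E'
import sys
from rig import r
from h import *
s=r.sense();T=s["eef_pos"];Y=np.degrees(s["tcp_rot"][2])+90
hx,hy,*a=map(float,sys.argv[1:])   # hook target in eye-chest axes, list of phi
cf,cg=fr(np.radians(19.4),[518.75,150.2]);print("now phi",Y-19.4,"hook",cf(fr(np.radians(Y),T[:2])[1]([87.8,-.9])),T,s["contact_force"])
p=T[:2];py=Y
for ph in a:
    n=cg([hx,hy])-fr(np.radians(19.4+ph),[0,0])[1]([87.8,-.9])
    print(ph,np.round((n-p)/100,3),"dr",round((19.4+ph-py)/90,4));p=n;py=19.4+ph
E
python3 path.py 0 -21.5 0 5 10 15 20 25 30 35 40 45 50 55 60 65 70 75 80 85 90
```

```text
now phi 0.14864665192671822 hook [  2.90374617 -21.63899862] [445.63635798 102.22373788 161.33366524] [ 0.1522912   0.14109456 -3.15567591]
0.0 [-0.029 -0.006] dr -0.0017
5.0 [ 0.028 -0.071] dr 0.0556
10.0 [ 0.034 -0.069] dr 0.0556
15.0 [ 0.04  -0.065] dr 0.0556
20.0 [ 0.045 -0.062] dr 0.0556
25.0 [ 0.051 -0.058] dr 0.0556
30.0 [ 0.055 -0.053] dr 0.0556
35.0 [ 0.06  -0.048] dr 0.0556
40.0 [ 0.064 -0.042] dr 0.0556
45.0 [ 0.067 -0.037] dr 0.0556
50.0 [ 0.07  -0.031] dr 0.0556
55.0 [ 0.073 -0.025] dr 0.0556
60.0 [ 0.074 -0.018] dr 0.0556
65.0 [ 0.076 -0.012] dr 0.0556
70.0 [ 0.076 -0.005] dr 0.0556
75.0 [0.077 0.002] dr 0.0556
80.0 [0.076 0.008] dr 0.0556
85.0 [0.075 0.015] dr 0.0556
90.0 [0.074 0.022] dr 0.0556
```

Request:
jog_arm(
  deltas=[
    {"gripper":1,"translation":[-0.029,-0.006,0],"dr":[0,0,0]},
    {"gripper":1,"translation":[0.028,-0.071,0],"dr":[0,0,0.055]},
    {"gripper":1,"translation":[0.034,-0.069,0],"dr":[0,0,0.0556]},
    {"gripper":1,"translation":[0.04,-0.065,0],"dr":[0,0,0.0556]},
    {"gripper":1,"translation":[0,0,0],"dr":[0,0,0]},
    {"gripper":1,"translation":[0,0,0],"dr":[0,0,0]},
  ],
)

```text
clock: 8.08
eef_pos: [452.8, 81.0, 161.2]
tcp_rot: [3.141, 0.0, -0.972]
contact_force: [-0.0, 0.1, -2.9]
opening: 0.212
```

Request:
jog_arm(
  deltas=[
    {"gripper":1,"translation":[0.045,-0.062,0],"dr":[0,0,0.0556]},
    {"gripper":1,"translation":[0.051,-0.058,0],"dr":[0,0,0.0556]},
    {"gripper":1,"translation":[0.055,-0.053,0],"dr":[0,0,0.0556]},
    {"gripper":1,"translation":[0,0,0],"dr":[0,0,0]},
    {"gripper":1,"translation":[0,0,0],"dr":[0,0,0]},
  ],
)

```text
clock: 8.5
eef_pos: [467.7, 64.0, 161.2]
tcp_rot: [3.141, 0.0, -0.712]
contact_force: [-1.1, 0.3, -2.8]
opening: 0.212
```

```bash
python3 path.py 0 -21.5 30 35 40 45
```

```text
now phi 29.827607970556954 hook [ -0.18143898 -21.41354328] [467.67173396  64.03794195 161.19536314] [-1.06530356  0.33267574 -2.80583718]
30.0 [ 0.004 -0.002] dr 0.0019
35.0 [ 0.06  -0.048] dr 0.0556
40.0 [ 0.064 -0.042] dr 0.0556
45.0 [ 0.067 -0.037] dr 0.0556
```

Swinging freely, no contact. Continuing.

Request:
jog_arm(
  deltas=[
    {"gripper":1,"translation":[0.06,-0.048,0],"dr":[0,0,0.0556]},
    {"gripper":1,"translation":[0.064,-0.042,0],"dr":[0,0,0.0556]},
    {"gripper":1,"translation":[0.067,-0.037,0],"dr":[0,0,0.0556]},
    {"gripper":1,"translation":[0,0,0],"dr":[0,0,0]},
    {"gripper":1,"translation":[0,0,0],"dr":[0,0,0]},
  ],
)

```text
clock: 8.92
eef_pos: [486.6, 51.5, 161.1]
tcp_rot: [3.141, 0.001, -0.45]
contact_force: [-0.2, -0.6, -3.0]
opening: 0.214
```

Request:
jog_arm(
  deltas=[
    {"gripper":1,"translation":[0.07,-0.031,0],"dr":[0,0,0.0556]},
    {"gripper":1,"translation":[0.073,-0.025,0],"dr":[0,0,0.0556]},
    {"gripper":1,"translation":[0.074,-0.018,0],"dr":[0,0,0.0556]},
    {"gripper":1,"translation":[0,0,0],"dr":[0,0,0]},
    {"gripper":1,"translation":[0,0,0],"dr":[0,0,0]},
  ],
)

```text
clock: 9.33
eef_pos: [508.1, 44.0, 161.1]
tcp_rot: [3.141, 0.001, -0.188]
contact_force: [-0.3, 0.0, -2.8]
opening: 0.21
```

Request:
jog_arm(
  deltas=[
    {"gripper":1,"translation":[0.076,-0.012,0],"dr":[0,0,0.0556]},
    {"gripper":1,"translation":[0.076,-0.005,0],"dr":[0,0,0.0556]},
    {"gripper":1,"translation":[0.077,0.002,0],"dr":[0,0,0.0556]},
    {"gripper":1,"translation":[0,0,0],"dr":[0,0,0]},
    {"gripper":1,"translation":[0,0,0],"dr":[0,0,0]},
  ],
)

```text
clock: 9.75
eef_pos: [530.9, 42.4, 161.1]
tcp_rot: [-3.142, 0.001, 0.074]
contact_force: [-0.6, 1.2, -3.6]
opening: 0.205
```

```bash
python3 path.py 0 -21.5 75 80 85 90
```

```text
now phi 74.81876858908043 hook [ -0.51058591 -21.16927052] [530.86144836  42.4347592  161.09440225] [-0.55707576  1.19374171 -3.62664274]
75.0 [ 0.009 -0.001] dr 0.002
80.0 [0.076 0.008] dr 0.0556
85.0 [0.075 0.015] dr 0.0556
90.0 [0.074 0.022] dr 0.0556
```

Request:
jog_arm(
  deltas=[
    {"gripper":1,"translation":[0.08,0.007,0],"dr":[0,0,0.0575]},
    {"gripper":1,"translation":[0.075,0.015,0],"dr":[0,0,0.0556]},
    {"gripper":1,"translation":[0.074,0.022,0],"dr":[0,0,0.0556]},
    {"gripper":1,"translation":[0,0,0],"dr":[0,0,0]},
    {"gripper":1,"translation":[0,0,0],"dr":[0,0,0]},
    {"gripper":1,"translation":[0,0,0],"dr":[0,0,0]},
    {"gripper":1,"translation":[0,0,0],"dr":[0,0,0]},
  ],
)

```text
clock: 10.33
eef_pos: [553.6, 46.6, 161.2]
tcp_rot: [-3.141, 0.001, 0.341]
contact_force: [-0.1, -0.2, -2.9]
opening: 0.211
```

```bash
python3 path.py 0 -21.5 90; python3 - <<'E'
from rig import r
from h import *
o=np.zeros((600,800,3),np.uint8)
fs={n:r.grab_frame(n) for n in("side","top","wrist")}
for n in fs:cv2.imwrite(f"pics/{n}6.png",fs[n])
o[:300,:400]=cv2.resize(fs["top"][165:285,190:350],(400,300),interpolation=2)
o[300:,:400]=cv2.resize(fs["wrist"],(400,300))
o[:,400:]=cv2.resize(fs["side"][225:345,245:325],(400,600),interpolation=2)
cv2.imwrite("pics/crop6.png",o)
E
```

```text
now phi 90.14778596114277 hook [ -0.8421411 -21.5334598] [553.63738433  46.56884223 161.1693251 ] [-0.09634124 -0.17930246 -2.87408517]
90.0 [0.006 0.002] dr -0.0016
```

View pics/crop6.png

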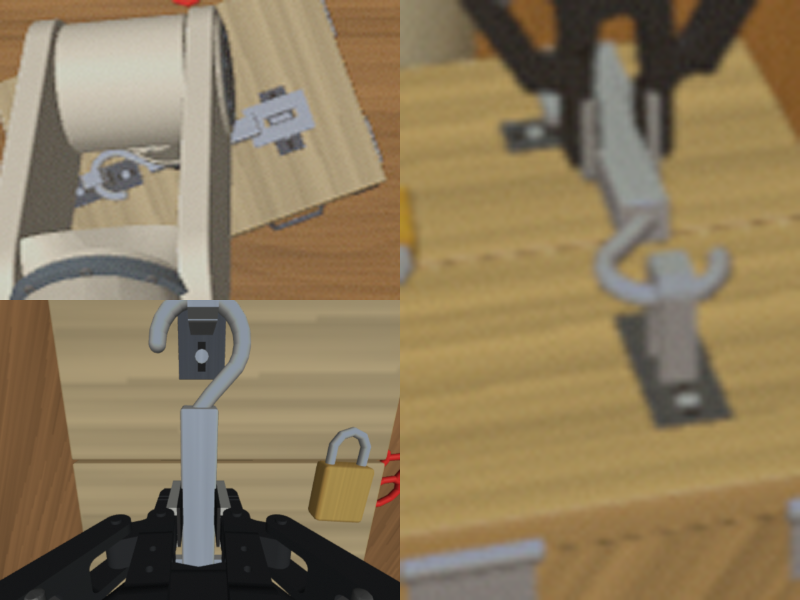

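Views: top shows the tab's slot over the staple at about (302,212). Side and wrist show the hook round through the eye, with the padlock clear. I'll enlarge the slot in the top view.

```bash
python3 - <<'E'
from rig import r
from h import *
im=cv2.imread("pics/top6.png");c=r.calibration("top");c0=im[196:228,286:322]
s=r.sense();f,g=fr(s["tcp_rot"][2]+np.pi/2,s["eef_pos"][:2])
print("slot pred px",proj(c,[*g([-82.2,-.9]),137]),"staple px (wrist meas)",proj(c,[581.24,-30.37,128]),"slot world",g([-82.2,-.9]))
a=cv2.resize(c0,None,fx=16,fy=16,interpolation=cv2.INTER_CUBIC)
cv2.imwrite("pics/crop7.png",a)
E
```

```text
slot pred px [301.5682075  210.62401714] staple px (wrist meas) [301.71296328 211.70784809] slot world [582.62650776 -30.58048196]
```

View pics/crop7.png

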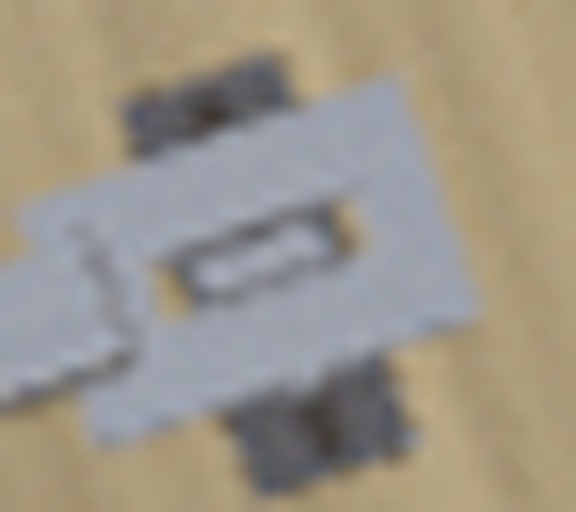

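The staple shows nearly centred in the slot, with even end gaps. Correcting for parallax, the slot sits about 1 mm towards world −x. Nudging, then lowering in small, checked steps.

Request:
jog_arm(
  deltas=[
    {"gripper":1,"translation":[0.008,0.003,0],"dr":[0,0,0]},
    {"gripper":1,"translation":[0,0,-0.02],"dr":[0,0,0]},
    {"gripper":1,"translation":[0,0,-0.015],"dr":[0,0,0]},
    {"gripper":1,"translation":[0,0,0],"dr":[0,0,0]},
    {"gripper":1,"translation":[0,0,0],"dr":[0,0,0]},
  ],
)

```text
clock: 10.9
eef_pos: [555.2, 46.9, 157.5]
tcp_rot: [-3.141, 0.0, 0.344]
contact_force: [0.1, -0.1, -3.5]
opening: 0.213
```

Request:
jog_arm(
  deltas=[
    {"gripper":1,"translation":[0,0,-0.01],"dr":[0,0,0]},
    {"gripper":1,"translation":[0,0,-0.01],"dr":[0,0,0]},
    {"gripper":1,"translation":[0,0,0],"dr":[0,0,0]},
    {"gripper":1,"translation":[0,0,0],"dr":[0,0,0]},
  ],
)

```text
clock: 11.23
eef_pos: [555.3, 46.9, 155.7]
tcp_rot: [-3.142, 0.0, 0.344]
contact_force: [0.7, -0.7, -2.5]
opening: 0.21
```

Request:
jog_arm(
  deltas=[
    {"gripper":1,"translation":[0,0,-0.01],"dr":[0,0,0]},
    {"gripper":1,"translation":[0,0,-0.01],"dr":[0,0,0]},
    {"gripper":1,"translation":[0,0,0],"dr":[0,0,0]},
    {"gripper":1,"translation":[0,0,0],"dr":[0,0,0]},
  ],
)

```text
clock: 11.57
eef_pos: [555.3, 46.9, 153.7]
tcp_rot: [-3.142, 0.0, 0.345]
contact_force: [0.0, 0.5, -2.7]
opening: 0.212
```

The tab is now below the staple's top with no reaction, so the slot is over it. Continuing down.

Request:
jog_arm(
  deltas=[
    {"gripper":1,"translation":[0,0,-0.02],"dr":[0,0,0]},
    {"gripper":1,"translation":[0,0,-0.02],"dr":[0,0,0]},
    {"gripper":1,"translation":[0,0,0],"dr":[0,0,0]},
    {"gripper":1,"translation":[0,0,0],"dr":[0,0,0]},
  ],
)

```text
clock: 11.9
eef_pos: [555.2, 46.9, 149.5]
tcp_rot: [-3.141, 0.0, 0.345]
contact_force: [-1.1, 0.4, -3.2]
opening: 0.209
```

Request:
jog_arm(
  deltas=[
    {"gripper":1,"translation":[0,0,-0.02],"dr":[0,0,0]},
    {"gripper":1,"translation":[0,0,-0.02],"dr":[0,0,0]},
    {"gripper":1,"translation":[0,0,-0.02],"dr":[0,0,0]},
    {"gripper":1,"translation":[0,0,0],"dr":[0,0,0]},
    {"gripper":1,"translation":[0,0,0],"dr":[0,0,0]},
  ],
)

```text
clock: 12.32
eef_pos: [555.2, 46.9, 143.6]
tcp_rot: [-3.141, 0.0, 0.345]
contact_force: [0.8, 0.2, -3.2]
opening: 0.214
```

Request:
jog_arm(
  deltas=[
    {"gripper":1,"translation":[0,0,-0.015],"dr":[0,0,0]},
    {"gripper":1,"translation":[0,0,-0.01],"dr":[0,0,0]},
    {"gripper":1,"translation":[0,0,0],"dr":[0,0,0]},
    {"gripper":1,"translation":[0,0,0],"dr":[0,0,0]},
  ],
)

```text
clock: 12.65
eef_pos: [555.3, 46.9, 141.2]
tcp_rot: [-3.142, 0.0, 0.344]
contact_force: [-0.3, -0.3, -2.8]
opening: 0.213
```

Request:
jog_arm(
  deltas=[
    {"gripper":1,"translation":[0,0,-0.01],"dr":[0,0,0]},
    {"gripper":1,"translation":[0,0,0],"dr":[0,0,0]},
    {"gripper":1,"translation":[0,0,0],"dr":[0,0,0]},
  ],
)

```text
clock: 12.9
eef_pos: [555.3, 46.9, 140.2]
tcp_rot: [-3.142, 0.0, 0.345]
contact_force: [0.2, 0.3, -3.0]
opening: 0.208
```

Request:
jog_arm(
  deltas=[
    {"gripper":1,"translation":[0,0,-0.007],"dr":[0,0,0]},
    {"gripper":1,"translation":[0,0,0],"dr":[0,0,0]},
    {"gripper":1,"translation":[0,0,0],"dr":[0,0,0]},
  ],
)

```text
clock: 13.15
eef_pos: [555.3, 46.9, 139.5]
tcp_rot: [-3.142, 0.0, 0.344]
contact_force: [0.1, 0.1, -2.8]
opening: 0.21
```

Request:
jog_arm(
  deltas=[
    {"gripper":1,"translation":[0,0,-0.005],"dr":[0,0,0]},
    {"gripper":1,"translation":[0,0,0],"dr":[0,0,0]},
    {"gripper":1,"translation":[0,0,0],"dr":[0,0,0]},
  ],
)

```text
clock: 13.4
eef_pos: [555.4, 46.9, 139.2]
tcp_rot: [3.142, -0.0, 0.345]
contact_force: [-0.6, 0.4, -1.9]
opening: 0.208
```

Request:
jog_arm(
  deltas=[
    {"gripper":1,"translation":[0,0,-0.005],"dr":[0,0,0]},
    {"gripper":1,"translation":[0,0,0],"dr":[0,0,0]},
    {"gripper":1,"translation":[0,0,0],"dr":[0,0,0]},
  ],
)

```text
clock: 13.65
eef_pos: [555.4, 46.9, 139.2]
tcp_rot: [3.141, -0.0, 0.345]
contact_force: [-2.4, -0.3, 5.2]
opening: 0.209
```

Resting on the lid (vertical force went from −3 to +5 N). Releasing with a partial opening, keeping clear of the padlock, and rising.

Request:
jog_arm(
  deltas=[
    {"gripper":0.4,"translation":[0,0,0],"dr":[0,0,0]},
    {"gripper":0.2,"translation":[0,0,0],"dr":[0,0,0]},
    {"gripper":0.1,"translation":[0,0,0],"dr":[0,0,0]},
    {"gripper":0.1,"translation":[0,0,0],"dr":[0,0,0]},
    {"gripper":0.1,"translation":[0,0,0],"dr":[0,0,0]},
    {"gripper":0.1,"translation":[0,0,0],"dr":[0,0,0]},
  ],
)

```text
clock: 14.15
eef_pos: [555.4, 46.9, 138.5]
tcp_rot: [-3.142, 0.0, 0.345]
contact_force: [-0.0, -0.1, -1.2]
opening: 0.453
```

Request:
jog_arm(
  deltas=[
    {"gripper":0.1,"translation":[0,0,0.1],"dr":[0,0,0]},
    {"gripper":0.1,"translation":[0,0,0.2],"dr":[0,0,0]},
    {"gripper":0.1,"translation":[0,0,0.3],"dr":[0,0,0]},
    {"gripper":0.1,"translation":[0,0,0.3],"dr":[0,0,0]},
    {"gripper":0.1,"translation":[0,0,0.3],"dr":[0,0,0]},
    {"gripper":0.1,"translation":[-0.1,-0.2,0.3],"dr":[0,0,0]},
    {"gripper":0.1,"translation":[-0.1,-0.3,0],"dr":[0,0,0]},
    {"gripper":0.1,"translation":[0,0,0],"dr":[0,0,0]},
    {"gripper":0.1,"translation":[0,0,0],"dr":[0,0,0]},
    {"gripper":0.1,"translation":[0,0,0],"dr":[0,0,0]},
  ],
)

```text
clock: 14.98
eef_pos: [535.2, -3.0, 288.7]
tcp_rot: [-3.141, -0.0, 0.344]
contact_force: [-0.4, -0.2, -0.5]
opening: 0.454
```

```bash
python3 - <<'E'
from rig import r
from h import *
s=r.sense();print(s["eef_pos"],s["contact_force"])
fs={n:r.grab_frame(n) for n in("side","top","wrist")}
o=np.zeros((600,800,3),np.uint8)
o[:300,:400]=cv2.resize(fs["top"][165:285,190:350],(400,300),interpolation=2)
o[300:,:400]=cv2.resize(fs["wrist"],(400,300))
o[:,400:]=cv2.resize(fs["side"][225:345,245:325],(400,600),interpolation=2)
cv2.imwrite("pics/crop8.png",o)
E
```

```text
[535.23759716  -2.96483856 288.74517948] [-0.39728349 -0.19290734 -0.51285308]
```

View pics/crop8.png

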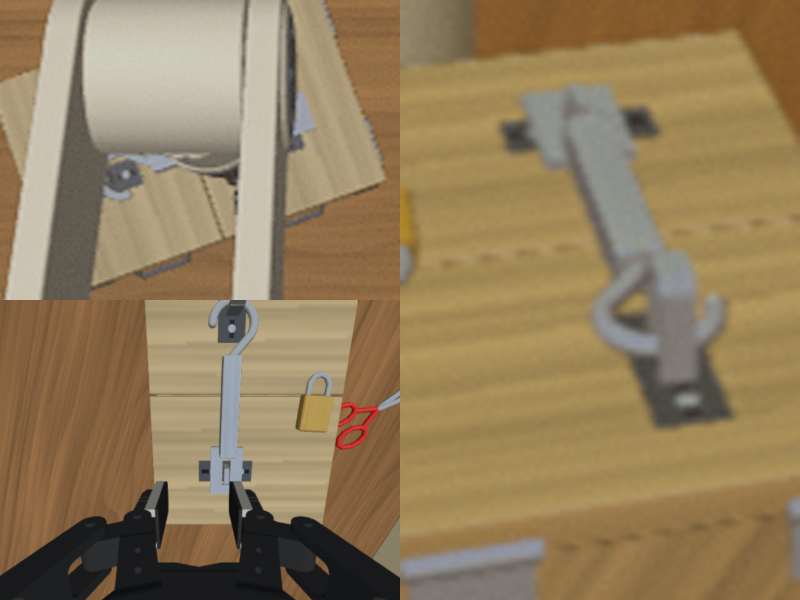

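The bar lies flat and released: its hook goes through the eye (side crop ~(660,300)), and the staple stands in the slot (wrist crop ~(227,465)). The padlock hasn't moved and the arm is clear, so I'm handing in.

```bash
python3 -c "
from rig import r
print(r.sign_off())"
```

```text
the job is handed in; nothing more can be done
None
```

The larger locking bar is on the chest: the hook is through the tall eye, the bar lies across both leaves, and the slot is down over the staple. It is let go, and I handed the job in at about 15 s of robot time.

- **Placing:** I threaded the hook tip through the eye, swung the bar 90° about its hook centre, and lowered it over the staple in small steps. I saw no sign of bar contact until the bar met the lid at about 8 N.
- **Last checks:** After I let go, the wrist and side views showed the bar lying flat, the hook through the eye and the staple in the slot. The arm stood about 150 mm above with no contact force. The padlock looked unmoved. I did not measure the jar, glue bottle or bowl, but the arm never went near them.
- **Disagreements:**
  - Before lowering, the arm's own position put the slot about 1.4 mm to the +x side of the staple. The top camera put it about 1 mm to the −x side. I trusted the camera, nudged the bar 0.8 mm, and the slot went over the staple freely.
  - The top camera's final view of the slot was blocked by the arm, so the end position was confirmed only by the wrist and side views.

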